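# Find the kiln props by heft

### The job

Three identical closed tubs stand on the plywood board: one is full of ceramic kiln props, one is part-filled and one is empty, and only their weight tells which. Lift them by their knobs to feel which is which, then stand the full tub in the middle of the dark square kiln shelf and the part-filled tub in the middle of the round white plaster bat, leaving the empty one standing on the plywood board. Keep the tubs upright, set them down without dropping them, and leave the other things on the table alone.

Things in the scene. Friction and masses are not known exactly. Their poses are not given: they have to be found in the camera images.
- tub_a: closed grey plastic tub, 72 mm across, with a fixed blue lid (76 mm across, top 83 mm above the underside) and a white cylindrical knob in its centre (30 mm across, 83 to 117 mm above the underside) to lift it by; starts upright on the ware board. Origin: centre of the underside, z up. One of three look-alikes: any of them may be the empty, part-filled or full one
- tub_b: looks exactly like tub_a, same sizes and origin. Weights in all, for tubs a, b and c alike: the empty one 0.20 to 0.26 kg, the part-filled one 0.40 to 0.54 kg, the full one 0.66 to 0.89 kg; always one of each, which is which changes from start to start and cannot be seen. The contents can shift 3 mm sideways
- tub_c: looks exactly like tub_a, same sizes and origin; weight as told for tub_b
- ware_board: light plywood board, fixed, 110 mm along its x, 440 mm along its y, 18 mm thick, on which the three tubs start in a row along its y, about 130 mm apart; origin: centre of the underside
- kiln_shelf: square dark brown kiln shelf (slab), fixed, 140 x 140 mm, 16 mm thick; origin: centre of the underside. It and the plaster bat may change sides
- kiln_shelf_mid (a point): centre of the kiln shelf's top face, 16 mm above the table
- plaster_bat: round white plaster bat (slab), fixed, 140 mm across, 24 mm thick; origin: centre of the underside
- plaster_bat_mid (a point): centre of the plaster bat's top face, 24 mm above the table
- pinch_bowl: unglazed clay bowl, 80 mm across, 40 mm high, between the two slabs; origin under its centre. Bystander, loose: leave it alone
- dome_large: solid pale clay dome, 100 mm across, 50 mm high; origin under its centre. Bystander, loose: leave it alone
- dome_small: solid pale clay dome, 76 mm across, 38 mm high; origin under its centre. Bystander, loose: leave it alone
- glaze_jar: white jar with a red cap, 70 mm across, 90 mm high; origin under its centre. Bystander, loose: leave it alone
- spatula: spatula, 200 mm long, lying on the table; origin under its middle. Bystander, loose: leave it alone
- mug_slip: terracotta mug, 76 mm across, 85 mm high, handle along its +y; origin under its centre. Bystander, loose: leave it alone

How it is judged (in metres and radians):
At the end, for the whole second after the job is handed in: Full tub at rest on the kiln shelf (its weight there over 5.9 N), part-filled one on the plaster bat (3.2 to 5.9 N), each within 35 mm of the slab's centre; empty one at rest on the ware board (1.2 to 3.2 N); all upright within 0.1 rad (((contact force between tub_a and kiln_shelf above 5.9 N and horizontal distance between tub_a and kiln_shelf_mid below 0.035 m and angle between each of tub_a, tub_b, tub_c's own z axis and vertical below 0.1 rad and linear speed of each of tub_a, tub_b, tub_c below 0.02 m/s and contact force between tub_b and plaster_bat between 3.2 and 5.9 N and horizontal distance between tub_b and plaster_bat_mid below 0.035 m and contact force between tub_c and ware_board between 1.2 and 3.2 N) or (contact force between tub_a and kiln_shelf above 5.9 N and horizontal distance between tub_a and kiln_shelf_mid below 0.035 m and angle between each of tub_a, tub_c, tub_b's own z axis and vertical below 0.1 rad and linear speed of each of tub_a, tub_c, tub_b below 0.02 m/s and contact force between tub_c and plaster_bat between 3.2 and 5.9 N and horizontal distance between tub_c and plaster_bat_mid below 0.035 m and contact force between tub_b and ware_board between 1.2 and 3.2 N) or (contact force between tub_b and kiln_shelf above 5.9 N and horizontal distance between tub_b and kiln_shelf_mid below 0.035 m and angle between each of tub_b, tub_a, tub_c's own z axis and vertical below 0.1 rad and linear speed of each of tub_b, tub_a, tub_c below 0.02 m/s and contact force between tub_a and plaster_bat between 3.2 and 5.9 N and horizontal distance between tub_a and plaster_bat_mid below 0.035 m and contact force between tub_c and ware_board between 1.2 and 3.2 N) or (contact force between tub_b and kiln_shelf above 5.9 N and horizontal distance between tub_b and kiln_shelf_mid below 0.035 m and angle between each of tub_b, tub_c, tub_a's own z axis and vertical below 0.1 rad and linear speed of each of tub_b, tub_c, tub_a below 0.02 m/s and contact force between tub_c and plaster_bat between 3.2 and 5.9 N and horizontal distance between tub_c and plaster_bat_mid below 0.035 m and contact force between tub_a and ware_board between 1.2 and 3.2 N) or (contact force between tub_c and kiln_shelf above 5.9 N and horizontal distance between tub_c and kiln_shelf_mid below 0.035 m and angle between each of tub_c, tub_a, tub_b's own z axis and vertical below 0.1 rad and linear speed of each of tub_c, tub_a, tub_b below 0.02 m/s and contact force between tub_a and plaster_bat between 3.2 and 5.9 N and horizontal distance between tub_a and plaster_bat_mid below 0.035 m and contact force between tub_b and ware_board between 1.2 and 3.2 N) or (contact force between tub_c and kiln_shelf above 5.9 N and horizontal distance between tub_c and kiln_shelf_mid below 0.035 m and angle between each of tub_c, tub_b, tub_a's own z axis and vertical below 0.1 rad and linear speed of each of tub_c, tub_b, tub_a below 0.02 m/s and contact force between tub_b and plaster_bat between 3.2 and 5.9 N and horizontal distance between tub_b and plaster_bat_mid below 0.035 m and contact force between tub_a and ware_board between 1.2 and 3.2 N))); the robot touches nothing.
It fails at once if a bystander (bowl, dome, jar, spatula or mug) was shifted by more than 30 mm (distance of any of pinch_bowl, dome_large, dome_small, glaze_jar, spatula, mug_slip from where it was at the start of the episode above 0.03 m).
It fails at once if a tub was tipped by more than about 30 degrees (angle between any of tub_a, tub_b, tub_c's own z axis and vertical above 0.5 rad).
It fails at once if a tub was dropped or thrown: out of the fingers and moving faster than 0.5 m/s ((contact force between the fingers and tub_a below 0.3 N and linear speed of tub_a above 0.5 m/s) or (contact force between the fingers and tub_b below 0.3 N and linear speed of tub_b above 0.5 m/s) or (contact force between the fingers and tub_c below 0.3 N and linear speed of tub_c above 0.5 m/s)).
It also fails if it takes over 72 s, if anything falls off the work surface, if the arm or the gripper's body presses on something with over 40 N, if the wrist force passes 120 N, or if a joint passes its speed limit or range.

### The arm

A 6-joint arm with a two-finger parallel gripper is mounted at the origin on the work surface. World frame = base frame: x ahead of the robot, y to its left, z up, the work surface at z = 0. Lengths are in m, angles in degrees, forces in N, time in s.
With the tool pointing down it reaches from about 0.25 to 0.725 m from the base axis. Payload 9.7 kg.
Tool frame: the origin (TCP) lies midway between the tips of the shut fingers; the grasp point (between the pads) lies 19 mm behind it; z points along the fingers, y is the line along which they close (so a half turn about z gives the same grasp; the last joint's range is limited). The gripper opens to 85 mm and grips with 20 to 120 N. Pads are 22 mm wide; open, the fingers measure 114 mm over their backs; the gripper's body (76 mm by 85 mm) begins 54 mm behind the grasp point. The pads swing forward as they close: fully open they stand 13 mm farther back than shut.
Start: joints at [73.51, 4.979, 10.078, 95.1, 0, 90], TCP at [0.156, 0.527, 0.2] pointing down, gripper open.
Joint ranges: [-179.16, 179.16], [-48.56, 103.87], [-65.8, 70.77], [-126.05, 130.52], [-82.76, 87.17], [-180, 180]. Speed limits (degrees/s): [127.2, 127.2, 147.25, 180, 180, 180].

### API

Orientations are given as [roll, pitch, yaw] about the fixed x, y, z axes, in that order (R = Rz(yaw) Ry(pitch) Rx(roll)).
In Python, from workcell import readout, imaging, bot, spotter gives the robot as it stands.
- The arm moves only by the shell command python3 -m jog 'ROWS' [FORCE]. ROWS is JSON, a list of rows, each an object with "rotation": the turn, a rotation vector about the world's x, y, z in degrees, a list of three; "translation": the shift along the world's x, y, z in mm, a list of three; "grip": the finger opening in mm, from 0 to 85.4. In form: [{"rotation": [wx, wy, wz], "translation": [dx, dy, dz], "grip": grip}, ...]. A call has 1 to 20 rows; each row is the pose to reach, as a shift and turn from the pose commanded when the call began; what a row does not reach only later rows make up. A row lasts 1/10 s, in which the tool goes at most 50 mm and 8.59 degrees, less where a joint would pass 70% of its speed; a pose out of reach is approached as far as the arm can. A call with a gripper value outside its range is refused whole. The fingers move at their own pace and stop on an object; FORCE is the grip in N (left out, the last holds). Time passes only in rows, so rows that repeat a pose let the fingers close. It gives the time, the measured TCP pose, the force, the opening and the grip force at its end, in the units of the state.
- readout.get_obs(): the state, without advancing time (a new reading comes with each control period).
- imaging.camera(name): name is "side" or "top" or "wrist"; returns (picture, depth): 384x512x3 uint8, red, green, blue; 384x512 float32, m along the optical axis (not along the pixel's ray), 0 where there is no reading.
- imaging.camera_info(name): a dict with "vertical_fov" (degrees; the focal length in pixels is half the picture's height over the tangent of half this angle, whatever the lens; pixels are square), "cx", "cy" (the principal point, pixels), "k1" (the pictures are not rectified: a ray, as slopes to the right and down, at radius r is drawn at 1 + k1 r^2 times it, then the intrinsics apply), "extrinsics" (4x4, takes a point from camera to world coordinates); the wrist camera has in their place "tool_from_camera" (4x4, takes a point from camera to tool coordinates, whose origin is the TCP and whose axes are the flange's). Camera axes: x right, y down, z forward; pixel columns grow to the right and rows downward; lengths in m; the calibration is good to about 2 mm. A picture is of the moment at which its call begins: read the wrist's pose just before it. camera_info takes no time and is no camera call.
- bot.job_done(): hands the job in; it is judged then, once.
Trained networks look in the newest picture that a camera, given by its name, has taken for a name from the list of things; names that differ only in an ending like _2 or _b are one class to them, and where a whole thing is asked for, a point or a joint stands for the part that bears it (a point fixed in the world has none). Each returns a list of dicts, best first, with "confidence" (0 to 1); they miss things now and then, are a little off and sometimes report something else, mostly with a low value. They report only what shows in the picture. A call takes as long as a camera call.
- spotter.spot_in(camera, target): "box" ([centre column, centre row, width, height] in pixels, round what is visible of it).
- spotter.mark_of(camera, target): "uv" ([column, row] in pixels: a listed point, or the origin of a listed thing).
The state is a dict: "time": time; "q": joint angles; "qd": joint speeds; "joint_efforts": joint torques, N m; "ee_pos": TCP position; "tcp_rot": TCP orientation; "wrist_force": force on the tool from outside, world axes, zero at the start; "torque": the same for the moment, N m; "opening": finger opening in m; "grasp_force": force on a finger pad.
Only numpy, scipy, OpenCV 4.12 (cv2) and the standard library are available. Lean on these libraries where they do the work, as an engineer would, in place of code of your own. Each camera call takes 0.05 s, during which the arm holds its last target. There are 200 camera calls.

## Working session

There is one attempt and no reset: what is moved stays moved. The work goes in short steps, Python scripts to look and compute and a shell command to move; the robot and the scene stay as the last step left them, time stands still between calls to the robot, and variables do not carry over. Pictures are saved under pics/ and viewed, at most 10 in all, crops included, and the job is handed in when it is done.

```bash
mkdir -p pics; cat > h.py <<'E'
import numpy as np, cv2
from workcell import readout, imaging, bot, spotter
def ray(info,uv):
    f=192/np.tan(np.radians(info["vertical_fov"])/2)
    d=np.array([(uv[0]-info["cx"])/f,(uv[1]-info["cy"])/f]); s=d.copy()
    for _ in range(20): s=d/(1+info["k1"]*(s@s))
    return np.array([s[0],s[1],1.])
def onplane(info,uv,z,T=None):
    T=np.array(info["extrinsics"]) if T is None else T
    r=T[:3,:3]@ray(info,uv); o=T[:3,3]
    return o+r*(z-o[2])/r[2]
E
python3 - <<'E'
from h import *
print(readout.get_obs())
for c in("top","side"):
    p,d=imaging.camera(c); cv2.imwrite(f"pics/{c}0.png",p[:,:,::-1])
    i=imaging.camera_info(c); print(c,i["vertical_fov"],np.round(i["extrinsics"],3).tolist())
    for t,z in(("tub_a",.018),("kiln_shelf_mid",.016),("plaster_bat_mid",.024),("ware_board",0),("pinch_bowl",0),("glaze_jar",0),("mug_slip",0),("dome_large",0),("dome_small",0),("spatula",0)):
        for m in spotter.mark_of(c,t)[:4]: print(t,round(m["confidence"],2),np.round(m["uv"]),np.round(onplane(i,m["uv"],z),3))
E
```

```text
{'time': 0.0, 'q': array([ 7.35101285e+01,  5.01107735e+00,  1.00341509e+01,  9.50995694e+01,
       -9.21047924e-04,  9.00016039e+01]), 'qd': array([-0.00345992,  0.07297893,  0.1005327 , -0.06267598,  0.00090323,
        0.00135912]), 'joint_efforts': array([ 2.51786259e-03, -5.20390141e+01,  4.64802647e+01,  1.63700979e-02,
        1.28324236e-04,  1.02081935e-05]), 'ee_pos': array([0.15604266, 0.52711548, 0.1995806 ]), 'tcp_rot': array([-1.79923504e+02,  9.23188457e-04,  1.63508526e+02]), 'wrist_force': array([-0.08687301, -0.52085206,  0.14925262]), 'torque': array([ 0.03459542, -0.00112222, -0.00971762]), 'grasp_force': 0.0, 'opening': 0.08550316736751871}
top 53.57292730213897 [[0.017, -0.994, 0.111, 0.34], [-1.0, -0.015, 0.019, -0.009], [-0.018, -0.112, -0.994, 1.183], [0.0, 0.0, 0.0, 1.0]]
tub_a 0.91 [302. 134.] [ 0.662 -0.126  0.018]
tub_a 0.71 [255. 136.] [0.656 0.021 0.018]
tub_a 0.71 [218. 132.] [0.667 0.138 0.018]
kiln_shelf_mid 0.95 [315. 206.] [ 0.436 -0.167  0.016]
kiln_shelf_mid 0.58 [258. 134.] [0.662 0.009 0.016]
plaster_bat_mid 0.61 [209. 200.] [0.451 0.157 0.024
[... 606 characters left out ...]
572, 0.486, -0.529], [0.017, -0.658, -0.753, 0.877], [0.0, 0.0, 0.0, 1.0]]
tub_a 0.92 [330. 196.] [ 0.66  -0.134  0.018]
tub_a 0.91 [294. 168.] [0.661 0.025 0.018]
tub_a 0.86 [272. 153.] [0.656 0.127 0.018]
kiln_shelf_mid 0.75 [286. 244.] [ 0.435 -0.171  0.016]
plaster_bat_mid 0.69 [220. 173.] [0.46  0.16  0.024]
ware_board 0.3 [221. 184.] [0.443 0.136 0.   ]
pinch_bowl 0.98 [249. 208.] [0.449 0.003 0.   ]
pinch_bowl 0.43 [294. 173.] [0.659 0.02  0.   ]
glaze_jar 0.77 [392. 266.] [ 0.616 -0.408  0.   ]
mug_slip 0.55 [219. 115.] [0.66  0.432 0.   ]
dome_large 0.64 [185. 135.] [0.492 0.416 0.   ]
dome_small 0.67 [350. 282.] [ 0.488 -0.361  0.   ]
spatula 0.19 [248. 213.] [ 0.435 -0.007  0.   ]
```

```bash
python3 - <<'E'
from h import *
for c in("top","side"):
    p,d=imaging.camera(c); i=imaging.camera_info(c); T=np.array(i["extrinsics"])
    P=np.array([[T[:3,:3]@(ray(i,(u,v))*d[v,u])+T[:3,3] for u in range(100,430)] for v in range(90,300)])
    x,y,z=P[...,0],P[...,1],P[...,2]; ok=(d[90:300,100:430]>0)
    def cl(m,n):
        k,l,s,_=cv2.connectedComponentsWithStats((m&ok).astype(np.uint8))
        for j in range(1,k):
            if s[j,4]>15:
                q=P[l==j]; print(c,n,s[j,4],np.round(q.mean(0),3),np.round((q.min(0)[:2]+q.max(0)[:2])/2,3),np.round(np.ptp(q,axis=0),3))
    r=(x>.55)&(x<.75)&(abs(y)<.25)
    cl(r&(z>.125)&(z<.145),"knob"); cl(r&(z>.09)&(z<.11),"lid")
    s=(x>.3)&(x<.56)&(abs(y)<.28)
    cl(s&(z>.01)&(z<.032),"slab")
a,b=[cv2.imread(f"pics/{c}0.png") for c in("top","side")]
cv2.imwrite("pics/v0.png",np.hstack([a[90:310,100:430],b[80:300,150:430]]))
E
```

```text
top knob 91 [0.662 0.139 0.134] [0.663 0.138] [0.03  0.028 0.013]
top knob 92 [0.662 0.012 0.134] [0.662 0.012] [0.029 0.029 0.014]
top knob 93 [ 0.664 -0.13   0.135] [ 0.664 -0.13 ] [0.029 0.028 0.014]
top lid 403 [0.66  0.138 0.101] [0.664 0.138] [0.077 0.074 0.015]
top lid 410 [0.66  0.012 0.101] [0.663 0.012] [0.074 0.074 0.015]
top lid 414 [ 0.662 -0.129  0.101] [ 0.664 -0.131] [0.074 0.076 0.017]
top slab 1607 [0.448 0.149 0.024] [0.448 0.151] [0.136 0.139 0.022]
top slab 2036 [ 0.431 -0.167  0.016] [ 0.432 -0.168] [0.144 0.143 0.014]
top slab 267 [0.444 0.003 0.019] [0.443 0.003] [0.067 0.064 0.021]
side knob 54 [0.661 0.137 0.133] [0.663 0.139] [0.028 0.026 0.013]
side knob 71 [0.662 0.011 0.133] [0.664 0.013] [0.03  0.027 0.013]
side knob 82 [ 0.662 -0.132  0.133] [ 0.664 -0.131] [0.028 0.03  0.011]
side lid 246 [0.657 0.132 0.101] [0.665 0.14 ] [0.077 0.075 0.019]
side lid 275 [0.656 0.007 0.101] [0.664 0.014] [0.075 0.076 0.019]
side lid 310 [ 0.657 -0.137  0.101] [ 0.664 -0.13 ] [0.076 0.075 0.02 ]
side slab 1198 [0.446 0.146 0.023] [0.45  0.151] [0.141 0.141 0.019]
side slab 208 [0.455 0.018 0.02 ] [0.446 0.008] [0.063 0.063 0.021]
side slab 28 [ 0.424 -0.019  0.026] [ 0.429 -0.009] [0.044 0.045 0.01 ]
side slab 2186 [ 0.429 -0.17   0.016] [ 0.432 -0.168] [0.147 0.148 0.012]
```

View pics/v0.png

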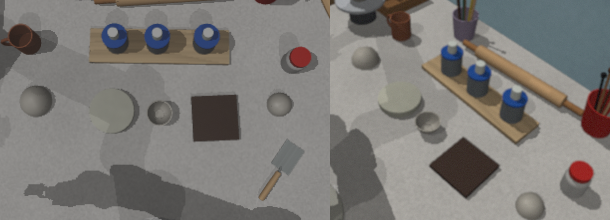

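```bash
python3 -m jog '[{"rotation":[0,0,8],"translation":[40,-31,0],"grip":60},{"rotation":[0,0,16.5],"translation":[80,-62,0],"grip":60},{"rotation":[0,0,16.5],"translation":[120,-93,0],"grip":60},{"rotation":[0,0,16.5],"translation":[160,-124,0],"grip":60},{"rotation":[0,0,16.5],"translation":[200,-155,0],"grip":60},{"rotation":[0,0,16.5],"translation":[240,-186,0],"grip":60},{"rotation":[0,0,16.5],"translation":[280,-217,0],"grip":60},{"rotation":[0,0,16.5],"translation":[320,-248,0],"grip":60},{"rotation":[0,0,16.5],"translation":[360,-279,0],"grip":60},{"rotation":[0,0,16.5],"translation":[400,-310,0],"grip":60},{"rotation":[0,0,16.5],"translation":[440,-341,0],"grip":60},{"rotation":[0,0,16.5],"translation":[480,-370,0],"grip":60},{"rotation":[0,0,16.5],"translation":[507,-389,0],"grip":60},{"rotation":[0,0,16.5],"translation":[507,-389,0],"grip":60},{"rotation":[0,0,16.5],"translation":[507,-389,0],"grip":60},{"rotation":[0,0,16.5],"translation":[507,-389,0],"grip":60}]' 80; python3 - <<'E'
from h import *
o=readout.get_obs(); print(o["q"],o["wrist_force"],o["time"])
p,d=imaging.camera("wrist"); i=imaging.camera_info("wrist")
cv2.imwrite("pics/w1.png",p[:,:,::-1])
from scipy.spatial.transform import Rotation as R
T=np.eye(4);T[:3,:3]=R.from_euler("xyz",o["tcp_rot"],degrees=True).as_matrix();T[:3,3]=o["ee_pos"];T=T@np.array(i["tool_from_camera"])
for t,z in(("tub_a",.018),):
    for m in spotter.spot_in("wrist",t): print(m)
f=192/np.tan(np.radians(i["vertical_fov"])/2)
v,u=np.mgrid[0:384:2,0:512:2]
P=np.array([T[:3,:3]@(ray(i,(a,b))*d[b,a])+T[:3,3] for a,b in zip(u.ravel(),v.ravel())])
m=(P[:,2]>.128)&(P[:,2]<.142)&(d[::2,::2].ravel()>0)
mm=m.reshape(u.shape).astype(np.uint8); k,l,s,_=cv2.connectedComponentsWithStats(mm)
for j in range(1,k):
    if s[j,4]>30: q=P[l.ravel()==j]; print(s[j,4],q.mean(0),(q.min(0)+q.max(0))/2,np.ptp(q,axis=0))
E
```

```text
time: 2.8
ee_pos: [0.6627, 0.1389, 0.2005]
tcp_rot: [180.0, 0.0, -180.0]
wrist_force: [-0.1, 0.3, 0.1]
opening: 0.0601
grasp_force: 0.0
[1.18302521e+01 2.39082432e+01 3.29053149e+01 9.89935933e+01
 1.07187593e-02 1.17948296e+01] [-0.08903297  0.2782784   0.1377642 ] 2.8
{'box': [30.6, 178.9, 61.3, 78.7], 'confidence': 0.89}
{'box': [259.0, 182.2, 80.6, 84.6], 'confidence': 0.81}
{'box': [133.4, 180.6, 98.2, 83.9], 'confidence': 0.56}
268 [0.66263272 0.01707339 0.13386285] [0.66337418 0.01632541 0.13200846] [0.02886331 0.02846375 0.00767964]
248 [0.66244123 0.14198567 0.1342079 ] [0.66316854 0.14243651 0.13256024] [0.02876906 0.02810482 0.00743524]
```

```bash
python3 -m jog '[{"rotation":[0,0,0],"translation":[0,1,-30],"grip":60},{"rotation":[0,0,0],"translation":[0,1,-60],"grip":60},{"rotation":[0,0,0],"translation":[0,1,-85],"grip":60},{"rotation":[0,0,0],"translation":[0,1,-96],"grip":60},{"rotation":[0,0,0],"translation":[0,1,-96],"grip":45},{"rotation":[0,0,0],"translation":[0,1,-96],"grip":36},{"rotation":[0,0,0],"translation":[0,1,-96],"grip":25},{"rotation":[0,0,0],"translation":[0,1,-96],"grip":25},{"rotation":[0,0,0],"translation":[0,1,-96],"grip":25},{"rotation":[0,0,0],"translation":[0,1,-96],"grip":25},{"rotation":[0,0,0],"translation":[0,1,-96],"grip":25}]' 80
```

```text
time: 4.0
ee_pos: [0.6632, 0.1393, 0.1044]
tcp_rot: [180.0, 0.0, -180.0]
wrist_force: [-0.9, -0.0, 0.0]
opening: 0.0249
grasp_force: 0.0
```

```bash
python3 -m jog '[{"rotation":[0,0,0],"translation":[0,0,5],"grip":25},{"rotation":[0,0,0],"translation":[0,0,12],"grip":25},{"rotation":[0,0,0],"translation":[0,0,20],"grip":25},{"rotation":[0,0,0],"translation":[0,0,20],"grip":25},{"rotation":[0,0,0],"translation":[0,0,20],"grip":25},{"rotation":[0,0,0],"translation":[0,0,20],"grip":25},{"rotation":[0,0,0],"translation":[0,0,20],"grip":25}]'; python3 -c "
from h import *
w=[]
for k in range(4): imaging.camera('top'); w.append(readout.get_obs()['wrist_force'])
print(np.round(w,2))"
```

```text
time: 4.7
ee_pos: [0.6629, 0.1394, 0.1239]
tcp_rot: [-180.0, -0.0, -180.0]
wrist_force: [0.6, -0.5, -0.6]
opening: 0.025
grasp_force: 0.0
[[-0.11  0.46 -0.16]
 [-0.58  0.53 -0.33]
 [ 0.54  0.41  0.26]
 [ 0.19  0.69  0.02]]
```

```bash
python3 - <<'E'
from h import *
a=[cv2.resize(cv2.cvtColor(imaging.camera("side")[0],4)[80:230,200:400],(800,600))[:, :400+0] for _ in range(1)]
s=cv2.cvtColor(imaging.camera("side")[0],4); w=cv2.cvtColor(imaging.camera("wrist")[0],4)
cv2.imwrite("pics/v2.png",np.hstack([cv2.resize(s[90:240,220:370],(400,400)),cv2.resize(w,(400,300)).copy() if 0 else cv2.copyMakeBorder(cv2.resize(w,(400,300)),0,100,0,0,0)]))
E
```

```text
(no output)
```

View pics/v2.png

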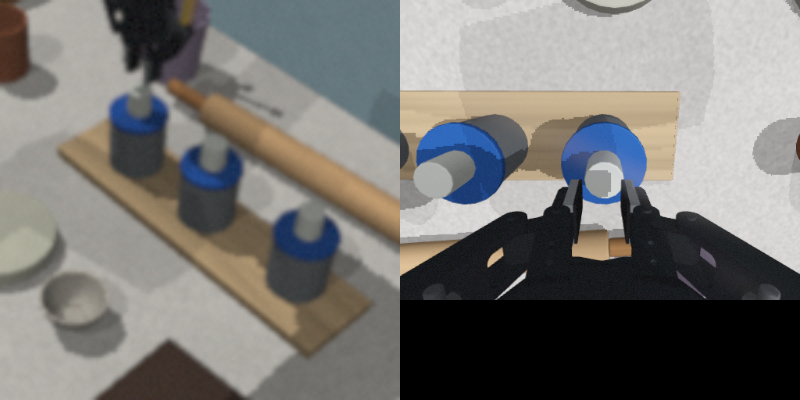

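```bash
python3 - <<'E'
from h import *
from scipy.spatial.transform import Rotation as R
i=imaging.camera_info("wrist"); M=np.linalg.inv(np.array(i["tool_from_camera"])); f=192/np.tan(np.radians(i["vertical_fov"])/2)
print(np.round(i["tool_from_camera"],3).tolist(),f,i["k1"])
def pr(p):
    c=(M@np.r_[p,1])[:3]; s=c[:2]/c[2]; s=s*(1+i["k1"]*(s@s)); return np.round(s*f+[i["cx"],i["cy"]],0),round(c[2],3)
for p in([0,0,0],[0,.0125,0],[0,-.0125,0],[0,.0125,-.019],[0,-.0125,-.019]): print(p,pr(np.array(p)))
o=readout.get_obs()
p,d=imaging.camera("wrist"); print(np.round(d[200:290:10,190:330:10],3))
T=np.eye(4);T[:3,:3]=R.from_euler("xyz",o["tcp_rot"],degrees=True).as_matrix();T[:3,3]=o["ee_pos"]
for q in([.663,.139,.135],[.663,.154,.135],[.663,.124,.135]): print(q,pr((np.linalg.inv(T)@np.r_[q,1])[:3]))
cv2.imwrite("pics/v3.png",cv2.resize(p[180:330,170:370,::-1],(800,600)))
E
```

```text
[[-0.0, -0.964, -0.265, 0.067], [1.0, -0.0, 0.001, 0.001], [-0.001, -0.265, 0.964, -0.173], [0.0, 0.0, 0.0, 1.0]] 303.92573001204704 -0.0006600023820882632
[0, 0, 0] (array([256., 224.]), np.float64(0.185))
[0, 0.0125, 0] (array([277., 224.]), np.float64(0.185))
[0, -0.0125, 0] (array([236., 224.]), np.float64(0.185))
[0, 0.0125, -0.019] (array([279., 237.]), np.float64(0.166))
[0, -0.0125, -0.019] (array([234., 237.]), np.float64(0.166))
[[0.293 0.29  0.206 0.205 0.203 0.206 0.189 0.183 0.188 0.206 0.205 0.206
  0.205 0.291]
 [0.294 0.294 0.208 0.207 0.207 0.189 0.172 0.172 0.172 0.185 0.208 0.208
  0.207 0.295]
 [0.298 0.297 0.209 0.209 0.21  0.173 0.173 0.173 0.173 0.173 0.21  0.21
  0.208 0.299]
 [0.3   0.301 0.3   0.147 0.146 0.175 0.174 0.175 0.174 0.175 0.147 0.21
  0.211 0.301]
 [0.324 0.323 0.147 0.136 0.138 0.176 0.176 0.176 0.177 0.176 0.136 0.136
  0.322 0.323]
 [0.326 0.136 0.135 0.127 0.138 0.216 0.177 0.178 0.179 0.216 0.128 0.127
  0.135 0.326]
 [0.329 0.127 0.119 0.119 0.139 0.328 0.218 0.218 0.218 0.329 0.117 0.118
  0.125 0.126]
 [0.108 0.107 0.109 0.118 0.138 0.333 0.332 0.332 0.332 0.331 0.117 0.109
  0.107 0.106]
 [0.102 0.103 0.102 0.114 0.139 0.334 0.335 0.335 0.336 0.334 0.119 0.103
  0.101 0.102]]
[0.663, 0.139, 0.135] (array([256., 231.]), np.float64(0.174))
[0.663, 0.154, 0.135] (array([282., 231.]), np.float64(0.174))
[0.663, 0.124, 0.135] (array([230., 231.]), np.float64(0.174))
```

View pics/v3.png

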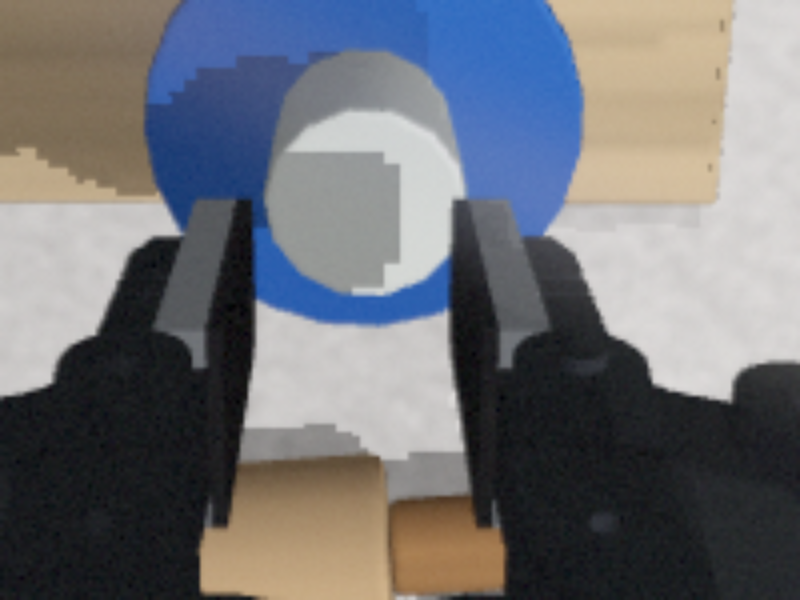

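The knob grasp missed. The picture shows pad ends at about (227,230), and their depth puts them about 36 mm behind the reported TCP. They closed above the knob, which is at about (262,230). I'll go about 30 mm lower, watching the force.

```bash
python3 -m jog '[{"rotation":[0,0,0],"translation":[0,0,0],"grip":55},{"rotation":[0,0,0],"translation":[0,0,0],"grip":55},{"rotation":[0,0,0],"translation":[0,0,0],"grip":55},{"rotation":[0,0,0],"translation":[0,0,-15],"grip":55},{"rotation":[0,0,0],"translation":[0,0,-30],"grip":55},{"rotation":[0,0,0],"translation":[0,0,-40],"grip":55},{"rotation":[0,0,0],"translation":[0,0,-40],"grip":55}]' 80; python3 -m jog '[{"rotation":[0,0,0],"translation":[0,0,-5],"grip":55},{"rotation":[0,0,0],"translation":[0,0,-8],"grip":55},{"rotation":[0,0,0],"translation":[0,0,-8],"grip":40},{"rotation":[0,0,0],"translation":[0,0,-8],"grip":25},{"rotation":[0,0,0],"translation":[0,0,-8],"grip":20},{"rotation":[0,0,0],"translation":[0,0,-8],"grip":20},{"rotation":[0,0,0],"translation":[0,0,-8],"grip":20},{"rotation":[0,0,0],"translation":[0,0,-8],"grip":20}]' 80
```

```text
time: 5.8
ee_pos: [0.6623, 0.1392, 0.0826]
tcp_rot: [-180.0, -0.1, -180.0]
wrist_force: [-0.6, 0.4, -0.2]
opening: 0.0547
grasp_force: 0.0
time: 6.6
ee_pos: [0.6633, 0.1397, 0.0768]
tcp_rot: [180.0, 0.0, -180.0]
wrist_force: [-1.1, 2.8, 4.2]
opening: 0.0279
grasp_force: 79.0
```

```bash
python3 -m jog '[{"rotation":[0,0,0],"translation":[0,0,3],"grip":20},{"rotation":[0,0,0],"translation":[0,0,10],"grip":20},{"rotation":[0,0,0],"translation":[0,0,20],"grip":20},{"rotation":[0,0,0],"translation":[0,0,25],"grip":20},{"rotation":[0,0,0],"translation":[0,0,25],"grip":20},{"rotation":[0,0,0],"translation":[0,0,25],"grip":20},{"rotation":[0,0,0],"translation":[0,0,25],"grip":20}]'; cat > weigh.py <<'E'
from h import *
w=[]
for k in range(5): imaging.camera('side'); o=readout.get_obs(); w.append(o['wrist_force'])
print(np.round(w,2).tolist(),np.mean(w,0),o["torque"],o["opening"],o["grasp_force"],o["time"])
E
python3 weigh.py
```

```text
time: 7.3
ee_pos: [0.6629, 0.1393, 0.1008]
tcp_rot: [-180.0, -0.0, -180.0]
wrist_force: [0.5, 0.1, -4.5]
opening: 0.028
grasp_force: 79.1
[[0.12, 0.15, -5.01], [0.19, -0.04, -5.19], [-0.63, 0.59, -4.77], [0.35, 0.47, -4.52], [-0.2, 0.8, -3.56]] [-0.03316283  0.39238347 -4.60985945] [-0.01969206 -0.04534391  0.00478463] 0.027705149288718877 79.06537413597107 7.55
```

```bash
python3 -m jog '[{"rotation":[0,0,0],"translation":[-5,0,12],"grip":20},{"rotation":[0,0,0],"translation":[-20,1,20],"grip":20},{"rotation":[0,0,0],"translation":[-45,3,20],"grip":20},{"rotation":[0,0,0],"translation":[-75,4,20],"grip":20},{"rotation":[0,0,0],"translation":[-105,6,20],"grip":20},{"rotation":[0,0,0],"translation":[-135,8,20],"grip":20},{"rotation":[0,0,0],"translation":[-165,10,20],"grip":20},{"rotation":[0,0,0],"translation":[-190,11,20],"grip":20},{"rotation":[0,0,0],"translation":[-206,12,18],"grip":20},{"rotation":[0,0,0],"translation":[-214,12,8],"grip":20},{"rotation":[0,0,0],"translation":[-214,12,0],"grip":20},{"rotation":[0,0,0],"translation":[-214,12,-8],"grip":20},{"rotation":[0,0,0],"translation":[-214,12,-13],"grip":20},{"rotation":[0,0,0],"translation":[-214,12,-16],"grip":20},{"rotation":[0,0,0],"translation":[-214,12,-16],"grip":20},{"rotation":[0,0,0],"translation":[-214,12,-16],"grip":20}]'; python3 -m jog '[{"rotation":[0,0,0],"translation":[0,0,-1],"grip":20},{"rotation":[0,0,0],"translation":[0,0,-2],"grip":20},{"rotation":[0,0,0],"translation":[0,0,-2],"grip":20}]'
```

```text
time: 9.15
ee_pos: [0.4493, 0.1513, 0.0854]
tcp_rot: [-180.0, -0.0, 180.0]
wrist_force: [-0.7, 0.4, -4.8]
opening: 0.0275
grasp_force: 79.3
time: 9.45
ee_pos: [0.4491, 0.1514, 0.0832]
tcp_rot: [-180.0, -0.0, -180.0]
wrist_force: [0.1, -0.3, -4.3]
opening: 0.0279
grasp_force: 79.3
```

```bash
python3 -m jog '[{"rotation":[0,0,0],"translation":[0,0,-0.5],"grip":20},{"rotation":[0,0,0],"translation":[0,0,-1],"grip":20},{"rotation":[0,0,0],"translation":[0,0,-1],"grip":20},{"rotation":[0,0,0],"translation":[0,0,-1],"grip":20}]'
```

```text
time: 9.85
ee_pos: [0.4493, 0.1515, 0.0827]
tcp_rot: [180.0, 0.0, -180.0]
wrist_force: [-1.0, 0.4, 1.2]
opening: 0.0281
grasp_force: 79.8
```

```bash
python3 -m jog '[{"rotation":[0,0,0],"translation":[0,0,0],"grip":32},{"rotation":[0,0,0],"translation":[0,0,0],"grip":42},{"rotation":[0,0,0],"translation":[0,0,0],"grip":55},{"rotation":[0,0,0],"translation":[0,0,0],"grip":55},{"rotation":[0,0,0],"translation":[0,0,15],"grip":55},{"rotation":[0,0,0],"translation":[0,0,45],"grip":55},{"rotation":[0,0,0],"translation":[20,-12,70],"grip":55},{"rotation":[0,0,0],"translation":[50,-32,70],"grip":55},{"rotation":[0,0,0],"translation":[85,-55,70],"grip":55},{"rotation":[0,0,0],"translation":[120,-77,70],"grip":55},{"rotation":[0,0,0],"translation":[155,-100,70],"grip":55},{"rotation":[0,0,0],"translation":[185,-120,70],"grip":55},{"rotation":[0,0,0],"translation":[214,-138,70],"grip":55},{"rotation":[0,0,0],"translation":[214,-138,65],"grip":55},{"rotation":[0,0,0],"translation":[214,-138,40],"grip":55},{"rotation":[0,0,0],"translation":[214,-138,15],"grip":55},{"rotation":[0,0,0],"translation":[214,-138,0],"grip":55},{"rotation":[0,0,0],"translation":[214,-138,-5],"grip":55},{"rotation":[0,0,0],"translation":[214,-138,-5],"grip":55}]'
```

```text
time: 11.75
ee_pos: [0.6628, 0.0136, 0.0775]
tcp_rot: [-180.0, -0.0, -180.0]
wrist_force: [-0.5, -0.0, -0.2]
opening: 0.0547
grasp_force: 0.0
```

```bash
python3 -m jog '[{"rotation":[0,0,0],"translation":[0,0,0],"grip":40},{"rotation":[0,0,0],"translation":[0,0,0],"grip":25},{"rotation":[0,0,0],"translation":[0,0,0],"grip":20},{"rotation":[0,0,0],"translation":[0,0,0],"grip":20},{"rotation":[0,0,0],"translation":[0,0,0],"grip":20},{"rotation":[0,0,0],"translation":[0,0,3],"grip":20},{"rotation":[0,0,0],"translation":[0,0,10],"grip":20},{"rotation":[0,0,0],"translation":[0,0,20],"grip":20},{"rotation":[0,0,0],"translation":[0,0,25],"grip":20},{"rotation":[0,0,0],"translation":[0,0,25],"grip":20},{"rotation":[0,0,0],"translation":[0,0,25],"grip":20},{"rotation":[0,0,0],"translation":[0,0,25],"grip":20}]'; python3 weigh.py
```

```text
time: 12.95
ee_pos: [0.6629, 0.0134, 0.1018]
tcp_rot: [-180.0, -0.0, -180.0]
wrist_force: [0.5, -0.5, -2.3]
opening: 0.0278
grasp_force: 78.9
[[-0.73, 0.26, -1.9], [0.25, 0.11, -2.37], [1.41, 1.47, -2.22], [-0.55, 0.37, -1.74], [0.95, 0.59, -2.43]] [ 0.26587613  0.55974943 -2.13278296] [-0.03950002  0.01144614  0.03001321] 0.027754083484501334 78.86953353881836 13.2
```

Tub B weighs 2.1 N, so it's the empty one. I'll set it back down and go to C.

```bash
python3 -m jog '[{"rotation":[0,0,0],"translation":[0,0,-10],"grip":20},{"rotation":[0,0,0],"translation":[0,0,-18],"grip":20},{"rotation":[0,0,0],"translation":[0,0,-22],"grip":20},{"rotation":[0,0,0],"translation":[0,0,-24],"grip":20},{"rotation":[0,0,0],"translation":[0,0,-25],"grip":20},{"rotation":[0,0,0],"translation":[0,0,-25.5],"grip":20},{"rotation":[0,0,0],"translation":[0,0,-25.5],"grip":20}]'
```

```text
time: 13.9
ee_pos: [0.6633, 0.0136, 0.0792]
tcp_rot: [180.0, 0.1, -180.0]
wrist_force: [-6.4, 0.4, 14.2]
opening: 0.0275
grasp_force: 80.2
```

```bash
python3 -m jog '[{"rotation":[0,0,0],"translation":[0,0,0],"grip":32},{"rotation":[0,0,0],"translation":[0,0,0],"grip":42},{"rotation":[0,0,0],"translation":[0,0,0],"grip":55},{"rotation":[0,0,0],"translation":[0,0,0],"grip":55},{"rotation":[0,0,0],"translation":[0,0,15],"grip":55},{"rotation":[0,0,0],"translation":[0,0,45],"grip":55},{"rotation":[0,0,0],"translation":[0,-15,65],"grip":55},{"rotation":[0,0,0],"translation":[0,-50,65],"grip":55},{"rotation":[0,0,0],"translation":[0,-90,65],"grip":55},{"rotation":[0,0,0],"translation":[1,-125,65],"grip":55},{"rotation":[0,0,0],"translation":[1,-144,65],"grip":55},{"rotation":[0,0,0],"translation":[1,-144,60],"grip":55},{"rotation":[0,0,0],"translation":[1,-144,35],"grip":55},{"rotation":[0,0,0],"translation":[1,-144,15],"grip":55},{"rotation":[0,0,0],"translation":[1,-144,4],"grip":55},{"rotation":[0,0,0],"translation":[1,-144,0.5],"grip":55},{"rotation":[0,0,0],"translation":[1,-144,0.5],"grip":55}]'
```

```text
time: 15.6
ee_pos: [0.6642, -0.1299, 0.0775]
tcp_rot: [180.0, -0.0, -180.0]
wrist_force: [-0.2, -0.1, 0.4]
opening: 0.055
grasp_force: 0.0
```

```bash
python3 -m jog '[{"rotation":[0,0,0],"translation":[0,0,0],"grip":40},{"rotation":[0,0,0],"translation":[0,0,0],"grip":25},{"rotation":[0,0,0],"translation":[0,0,0],"grip":20},{"rotation":[0,0,0],"translation":[0,0,0],"grip":20},{"rotation":[0,0,0],"translation":[0,0,0],"grip":20},{"rotation":[0,0,0],"translation":[0,0,3],"grip":20},{"rotation":[0,0,0],"translation":[0,0,10],"grip":20},{"rotation":[0,0,0],"translation":[0,0,20],"grip":20},{"rotation":[0,0,0],"translation":[0,0,25],"grip":20},{"rotation":[0,0,0],"translation":[0,0,25],"grip":20},{"rotation":[0,0,0],"translation":[0,0,25],"grip":20},{"rotation":[0,0,0],"translation":[0,0,25],"grip":20}]'; python3 weigh.py
```

```text
time: 16.8
ee_pos: [0.6639, -0.1306, 0.1018]
tcp_rot: [180.0, -0.0, -180.0]
wrist_force: [-0.0, 0.3, -7.3]
opening: 0.0274
grasp_force: 79.3
[[-0.54, 0.22, -8.01], [-0.49, -0.0, -6.93], [-0.44, -0.14, -7.83], [-0.43, -0.09, -8.34], [1.06, 1.3, -8.01]] [-0.17030291  0.2566848  -7.82577386] [-0.03507118  0.06200544 -0.04857211] 0.027933202994320467 79.30984854698181 17.05
```

```bash
python3 -m jog '[{"rotation":[0,0,0],"translation":[-5,-1,12],"grip":20},{"rotation":[0,0,0],"translation":[-20,-3,20],"grip":20},{"rotation":[0,0,0],"translation":[-45,-7,20],"grip":20},{"rotation":[0,0,0],"translation":[-75,-12,20],"grip":20},{"rotation":[0,0,0],"translation":[-105,-17,20],"grip":20},{"rotation":[0,0,0],"translation":[-135,-22,20],"grip":20},{"rotation":[0,0,0],"translation":[-165,-27,20],"grip":20},{"rotation":[0,0,0],"translation":[-195,-32,20],"grip":20},{"rotation":[0,0,0],"translation":[-220,-36,18],"grip":20},{"rotation":[0,0,0],"translation":[-232,-38,10],"grip":20},{"rotation":[0,0,0],"translation":[-232,-38,0],"grip":20},{"rotation":[0,0,0],"translation":[-232,-38,-10],"grip":20},{"rotation":[0,0,0],"translation":[-232,-38,-17],"grip":20},{"rotation":[0,0,0],"translation":[-232,-38,-21],"grip":20},{"rotation":[0,0,0],"translation":[-232,-38,-23],"grip":20},{"rotation":[0,0,0],"translation":[-232,-38,-23],"grip":20},{"rotation":[0,0,0],"translation":[-232,-38,-23],"grip":20}]'; python3 -m jog '[{"rotation":[0,0,0],"translation":[0,0,-0.5],"grip":20},{"rotation":[0,0,0],"translation":[0,0,-1],"grip":20},{"rotation":[0,0,0],"translation":[0,0,-1],"grip":20}]'
```

```text
time: 18.75
ee_pos: [0.4324, -0.1686, 0.0795]
tcp_rot: [-180.0, 0.0, -180.0]
wrist_force: [-0.3, 0.1, -7.5]
opening: 0.028
grasp_force: 79.8
time: 19.05
ee_pos: [0.4321, -0.1686, 0.0783]
tcp_rot: [-180.0, 0.0, -180.0]
wrist_force: [-0.2, -0.2, -7.3]
opening: 0.0277
grasp_force: 79.8
```

```bash
python3 -m jog '[{"rotation":[0,0,0],"translation":[0,0,-0.5],"grip":20},{"rotation":[0,0,0],"translation":[0,0,-1],"grip":20},{"rotation":[0,0,0],"translation":[0,0,-1],"grip":20}]'
```

```text
time: 19.35
ee_pos: [0.4321, -0.1686, 0.0772]
tcp_rot: [180.0, -0.0, -180.0]
wrist_force: [0.3, -0.1, -7.8]
opening: 0.0277
grasp_force: 79.8
```

```bash
python3 -m jog '[{"rotation":[0,0,0],"translation":[0,0,-0.5],"grip":20},{"rotation":[0,0,0],"translation":[0,0,-1],"grip":20},{"rotation":[0,0,0],"translation":[0,0,-1],"grip":20}]'
```

```text
time: 19.65
ee_pos: [0.4323, -0.1687, 0.0769]
tcp_rot: [-180.0, 0.0, -180.0]
wrist_force: [-2.9, 0.2, 0.8]
opening: 0.0279
grasp_force: 80.6
```

Contact. Release, retreat and check.

```bash
python3 -m jog '[{"rotation":[0,0,0],"translation":[0,0,0],"grip":32},{"rotation":[0,0,0],"translation":[0,0,0],"grip":42},{"rotation":[0,0,0],"translation":[0,0,0],"grip":55},{"rotation":[0,0,0],"translation":[0,0,0],"grip":55},{"rotation":[0,0,0],"translation":[0,0,15],"grip":55},{"rotation":[0,0,0],"translation":[0,0,45],"grip":55},{"rotation":[0,0,0],"translation":[0,0,90],"grip":55},{"rotation":[0,0,0],"translation":[0,40,140],"grip":55},{"rotation":[0,0,0],"translation":[0,90,160],"grip":55},{"rotation":[0,0,0],"translation":[0,130,170],"grip":55},{"rotation":[0,0,0],"translation":[0,168,170],"grip":55},{"rotation":[0,0,0],"translation":[0,168,170],"grip":55},{"rotation":[0,0,0],"translation":[0,168,170],"grip":55}]'; python3 - <<'E'
from h import *
for c in("side","top"):
    p,d=imaging.camera(c); cv2.imwrite(f"pics/{c}9.png",p[:,:,::-1]); i=imaging.camera_info(c)
    for m in spotter.mark_of(c,"tub_a")[:4]: print(c,round(m["confidence"],2),np.round(onplane(i,m["uv"],.018),3))
a,b=[cv2.imread(f"pics/{c}9.png") for c in("top","side")]
cv2.imwrite("pics/v9.png",np.hstack([a[90:310,100:430],b[80:300,150:430]]))
E
```

```text
time: 20.95
ee_pos: [0.4321, 0.0002, 0.2473]
tcp_rot: [-180.0, 0.1, -179.8]
wrist_force: [-0.1, -1.1, 0.2]
opening: 0.0548
grasp_force: 0.0
side 0.82 [0.664 0.025 0.018]
side 0.66 [ 0.429 -0.167  0.018]
side 0.62 [0.451 0.164 0.018]
top 0.92 [0.458 0.148 0.018]
top 0.75 [0.665 0.021 0.018]
top 0.61 [ 0.43  -0.17   0.018]
```

View pics/v9.png

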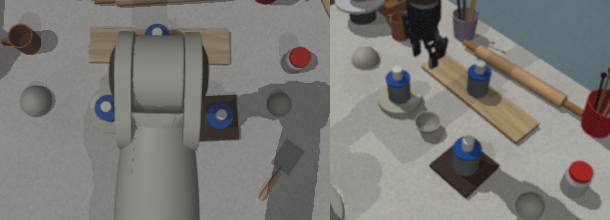

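The picture shows all three tubs upright: full on the dark shelf at (465,157), part-filled on the bat at (398,85), and empty on the board at (479,78). The bowl and the other things visible haven't moved.

```bash
python3 -c "
from workcell import bot
print(bot.job_done())"
```

```text
the job is handed in; nothing more can be done
None
```

I handed the job in at about 21 s: the full tub (about 7.8 N) is on the kiln shelf, the part-filled one (about 4.6 N) is on the plaster bat and the empty one (about 2.1 N) is on the board, all upright; the first grasp closed above the knob and was redone lower, and no verdict came back.

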